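# Index the vial carousel to its next station

## Task

Turn the vial carousel counterclockwise (seen from above) to its next station and leave it locked there: pull the yellow spring plunger knob up, turn the table off its present hole, then let the plunger down so that it rides on the index plate and drops fully home into the next hole by itself. The holes are hidden and their spacing is not exact, so find the hole by feel: turn slowly, never lean hard on a locked pin, keep the three vials standing in their cups and leave the other glassware and pots alone.

Things in the scene. Friction and masses are not known exactly. Their poses are not given: they have to be found in the camera images.
- carousel_base: round grey carousel base, 236 mm across, fixed to the bench, placed anew each run. Origin on the turning axis at bench level, z up; its -x axis points to where the plunger stands at turntable angle 0. The aluminium turntable on it (216 mm across, top at z = 46 mm) carries the plunger 85 mm from the axis and three black vial cups on the far side
- turntable (a joint): turntable angle, rad: 0 in the present hole, grows counterclockwise from above, range -0.3 to 2.2, light friction. Plunger at base direction (-cos q, -sin q). The next hole is somewhere from 0.78 to 1.38, new each run, hidden; the one 0.75 after it is wrong. Holes are 11 mm wide, the round-nosed pin 8 mm: cross a hole slowly (10 to 20 mm/s) or the pin skips it
- plunger (a joint): how far the plunger is lifted, m: 0 = fully home, possible only in a hole; 0.008 to 0.009 = pin rides on top of the index plate, out of the hole; end stop at 0.016 (do not pull against it). A spring pushes it down with 6 N when home, 8 N at 0.009, 9.5 N at 0.014. The pin must never press on the plate with over 18 N; riding free takes a 1 to 2 N push, so stop when it rises
- knob (a point): grip point of the yellow plunger knob, an upright cylinder 24 mm across, 30 mm tall; on its axis, 18 mm above its underside, 80 mm above the bench when home. Below it a steel sleeve, 18 mm across and 16 mm tall, fixed to the turntable. Moves with plunger and turntable. Pushing the ungripped knob or the sleeve sideways turns the table and leaves the plunger free to drop
- vial_1: capped 20 ml sample vial with a black cap, 27 mm diameter, 58 mm tall, standing loose in one of the three black cups of the turntable; origin at the centre of its underside, z up
- vial_3: capped 20 ml sample vial with a blue cap, 27 mm diameter, 58 mm tall, standing loose in one of the three black cups of the turntable; origin at the centre of its underside, z up
- vial_4: capped 20 ml sample vial with a red cap, 27 mm diameter, 58 mm tall, standing loose in one of the three black cups of the turntable; origin at the centre of its underside, z up
- beaker: clear glass beaker, 54 mm diameter, 70 mm tall, loose bystander to the left; origin at the centre of its underside
- flask: conical flask, 63 mm diameter, 103 mm tall, loose bystander far to the left; origin at the centre of its underside
- sample_pot: white sample pot with a blue lid, 47 mm diameter, 66 mm tall, loose bystander to the right; origin at the centre of its underside
Not all that is in view belongs to the job. Leave any pink look-alike of the vial_3 alone.

How it is judged:
By the outcome, as a careful person would: the job done as asked, in the order asked, and still so for the second after the job is handed in, with the robot touching nothing.
It also fails if it takes over 51 s, if anything falls off the work surface, if the arm or the gripper's body presses on something with over 40 N, if the wrist force passes 120 N, or if a joint passes its speed limit or range.

## Robot

A 6-joint arm with a two-finger parallel gripper is mounted at the origin on a cart in front of the work surface, level with it; the furniture and walls round the work are solid. World frame = base frame: x ahead of the robot, y to its left, z up, the work surface at z = 0. Lengths are in mm, angles in rad, forces in N, time in s.
With the tool pointing down it reaches from about 350 to 1000 mm from the base axis. Payload 7.1 kg.
Tool frame: the origin (TCP) lies on the centre line of the jaws, within the pads' length; the fingertips stand ahead of it and the grasp point (between the pads) lies 5 mm behind it (bot.nose_length is the x of the fingertips in the tool frame, in mm); x points along the fingers, y is the direction in which the jaws open and shut, and the axes are right-handed (so a half turn about x gives the same grasp; the last joint's range is limited). The gripper opens to 85 mm and grips with 20 to 120 N. Pads are 22 mm wide; open, the fingers measure 114 mm over their backs; the gripper's body (76 mm by 85 mm) begins 54 mm behind the grasp point. The pads swing forward as they close: fully open they stand 13 mm farther back than shut.
Start: joints at [-1.286, 0.423, 1.63, -0, 1.089, -0.019], TCP at [186.986, -596.357, 218.619] pointing down, gripper open.
Joint ranges: [-3, 3], [-0.9, 2.11], [0.09, 2.58], [-1.31, 4.45], [0.11, 2.69], [-2.54, 2.54]. Speed limits (rad/s): [2.39, 2.39, 3.01, 3.14, 3.14, 3.14].

## Interface

Orientations are given as a unit quaternion [x, y, z, w].
In Python, from cell import telemetry, cams, finish_job, bot gives the robot as it stands.
- The arm moves only by the tool play_rows, never from a script. Its argument "steps" is a list of rows, each a list of 3 entries, a list of its own where there are three numbers: the gripper's target within -1 to 1 (shut at 1, half-way at 0, fully open at -1), then the shift along the tool's x, y, z in m, then the turn, a rotation vector about the tool's x, y, z in degrees. In form: [[grip, [x, y, z], [wx, wy, wz]], ...]. A call has 1 to 10 rows; each row is the pose to reach, as a shift and turn from the pose commanded when the call began, along the tool's axes at that moment; what a row does not reach only later rows make up. A row lasts 1/8 s, in which the tool goes at most 62.5 mm and 10.7 degrees, less where a joint would pass 70% of its speed; a pose out of reach is approached as far as the arm can. A call with a gripper value outside its range is refused whole. The fingers move at their own pace and stop on an object; "newtons" is the grip in N (left out, the last holds). Time passes only in rows, so rows that repeat a pose let the fingers close. It gives the time, the measured TCP pose, the force and the opening at its end, in the units of the state.
- telemetry.observe(): the state, without advancing time (a new reading comes with each control period).
- cams.get_image(name): name is "side" or "top"; returns a dict with "img" (480x640x3 uint8, red, green, blue), "range_z" (480x640 float32, mm along the optical axis (not along the pixel's ray), 0 where there is no reading), "fx", "fy", "cx", "cy" (pixels), "xyz" and "attitude" of the camera in the world. Camera axes: x right, y down, z forward; pixel columns grow to the right and rows downward; lengths in mm; the calibration is good to about 2 mm. A picture is of the moment at which its call begins.
- finish_job(): hands the job in, once; it reports no verdict.
The state is a dict: "t": time; "qpos": joint angles; "qvel": joint speeds; "joint_efforts": joint torques, N m; "ee_pos": TCP position; "tcp_rot": TCP orientation; "contact_force": force on the tool from outside, world axes, zero at the start; "ft_torque": the same for the moment, N m; "grip_width": finger opening in mm.
Only numpy, scipy, OpenCV 4.12 (cv2) and the standard library are available. Lean on these libraries where they do the work, as an engineer would, in place of code of your own. Each camera call takes 0.05 s, during which the arm holds its last target.

## Working session

There is one attempt and no reset: what is moved stays moved. The work goes in short steps, Python scripts to look and compute and a tool call to move; the robot and the scene stay as the last step left them, time stands still between calls to the robot, and variables do not carry over. Pictures are saved under pics/ and viewed, and the job is handed in when it is done.

Besides the shell and the picture viewer there is one more tool, called after "Request:" as a command line: name --argument value ..., lists and objects as JSON in quotes. play_rows: Moves the arm, as the interface text tells. Its arguments: {"type":"object","properties":{"steps":{"type":"array"},"newtons":{"type":"number"}},"required":["steps"]}

```bash
mkdir -p pics; ls
python3 - <<'E'
from cell import telemetry, cams, bot
import cv2,numpy as np
print(telemetry.observe()); print(bot.nose_length)
for n in("side","top"):
    d=cams.get_image(n); cv2.imwrite(f"pics/{n}0.png",d["img"][:,:,::-1]); np.savez(f"/tmp/{n}0.npz",**d)
    print({k:d[k] for k in d if k not in("img","range_z")})
E
```

```text
pics
{'t': 0.0, 'qpos': array([-1.28602352e+00,  4.23802911e-01,  1.63068658e+00,  3.12238805e-05,
        1.08859821e+00, -1.89652698e-02]), 'qvel': array([-1.42112657e-03,  8.10563480e-05, -4.86194720e-05,  3.03399348e-05,
        9.27976805e-04, -1.26049139e-03]), 'joint_efforts': array([ 2.81952860e-03, -5.57383025e+01, -2.81745136e+01,  9.38300309e-05,
        7.25599442e-03,  1.84646495e-06]), 'ee_pos': array([ 186.82712034, -595.83691319,  217.87072696]), 'tcp_rot': array([-0.69890824, -0.10749542,  0.69902895, -0.10644499]), 'contact_force': array([-0.18187783,  0.07972264,  0.30455189]), 'ft_torque': array([-0.00573162,  0.02839743, -0.0231621 ]), 'grip_width': 85.35295555477231}
14.0
{'fx': 608.9527881742891, 'fy': 608.9527881742891, 'cx': 319.81551706442764, 'cy': 243.8106925265582, 'xyz': array([  299.95629898, -1098.89094758,   646.83302962]), 'attitude': array([ 0.84697541, -0.08816343,  0.06202401, -0.52058898])}
{'fx': 477.2996732529315, 'fy': 477.2996732529315, 'cx': 323.2542290321668, 'cy': 233.78050591497805, 'xyz': array([ 4.11574081e+02, -4.19026789e-01,  9.97926713e+02]), 'attitude': array([ 0.71168613, -0.69845158,  0.04147343, -0.06283468])}
```

View pics/side0.png

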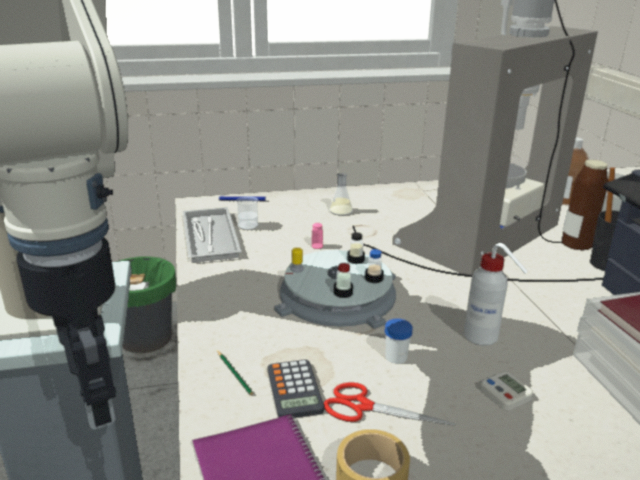

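View pics/top0.png

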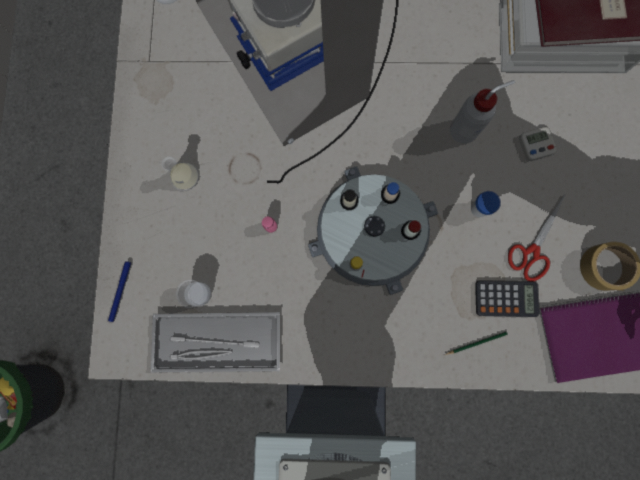

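The top view shows the carousel hub at about (374,226), the yellow knob at (356,263), and vials at (349,199), (391,192) and (411,230). The pink look-alike is at (269,225). In the side view the knob is at (297,256).

```bash
cat > h.py <<'E'
import numpy as np,cv2
from scipy.spatial.transform import Rotation as R
def ray(d,u,v):
    r=R.from_quat(d["attitude"]).as_matrix()@np.array([(u-d["cx"])/d["fx"],(v-d["cy"])/d["fy"],1.]); return np.array(d["xyz"],float),r
def onz(d,u,v,z):
    o,r=ray(d,u,v); return o+r*(z-o[2])/r[2]
def pt(d,u,v,zz):
    o,r=ray(d,u,v); return o+r*zz
def cloud(d):
    v,u=np.mgrid[:480,:640]; z=d["range_z"]
    P=np.stack([(u-d["cx"])/d["fx"]*z,(v-d["cy"])/d["fy"]*z,z],-1)
    return P@R.from_quat(d["attitude"]).as_matrix().T+np.array(d["xyz"])
def mask(d,lo,hi):
    h=cv2.cvtColor(np.asarray(d["img"]),cv2.COLOR_RGB2HSV); return cv2.inRange(h,lo,hi)
def proj(d,p):
    c=R.from_quat(d["attitude"]).as_matrix().T@(np.array(p)-d["xyz"]); return d["cx"]+d["fx"]*c[0]/c[2],d["cy"]+d["fy"]*c[1]/c[2]
E
python3 - <<'E'
from h import *
D={n:dict(np.load(f"/tmp/{n}0.npz")) for n in("side","top")}
for n,d in D.items():
    m=mask(d,(20,150,80),(32,255,255)); k,l,s,c=cv2.connectedComponentsWithStats(m)
    C=cloud(d)
    for i in range(1,k):
        if s[i,4]>25:
            P=C[l==i]; print(n,s[i],c[i],"cloud med",np.median(P,0).round(1),"zmax",P[:,2].max().round(1), "top mean",P[P[:,2]>np.percentile(P[:,2],95)-4].mean(0).round(1),onz(d,*c[i],88).round(1))
    # turntable: points z within 46+-3
    P=C[(abs(C[...,2]-46)<4)&(d["range_z"]>0)]
    P=P[(abs(P[:,0]-400)<180)&(abs(P[:,1]+110)<180)]
    print(n,len(P),P.mean(0) if len(P) else 0)
    if len(P):
        h=cv2.convexHull(P[:,:2].astype(np.float32)); print(cv2.minEnclosingCircle(h), cv2.fitEllipse(h))
d=D["top"]
print("hub",onz(d,374,226,50).round(1), cloud(d)[226,374])
E
```

```text
side [293 248   9  16 134] [296.94029851 255.7238806 ] cloud med [491.9 -45.9  80.6] zmax 94.1 top mean [492.7 -42.4  90.4] [489.1 -60.2  88. ]
side 2147 [522.77479236 -82.31463925  45.45578534]
((563.4230346679688, -73.77317810058594), 109.78934478759766) ((543.9318237304688, -74.95508575439453), (159.9570770263672, 219.33267211914062), 3.221133232116699)
top [352 257  10  11  81] [356.58024691 261.97530864] cloud med [493.  -36.7  93.2] zmax 997.9 top mean [491.7 -35.7 106.9] [493.4 -36.2  88. ]
top [  0 379  13  17 143] [  5.         387.70629371] cloud med [ 104.8 1138.9 -673.8] zmax -661.5 top mean [ 114.  1139.5 -667.5] [245.1 619.2  88. ]
top 4173 [526.36283955 -68.85758101  46.61300861]
((569.9883422851562, -72.36680603027344), 107.4591064453125) ((538.1109008789062, -71.98294067382812), (143.00083923339844, 214.87246704101562), 1.824900507926941)
hub [569.8 -71.8  50. ] [568.23334075 -71.0713153   59.46161022]
```

Run:
```python
from h import *
D={n:dict(np.load(f"/tmp/{n}0.npz")) for n in("side","top")}
for n,d in D.items():
    C=cloud(d);P=C[(abs(C[...,2]-46)<5)&(d["range_z"]>0)]
    P=P[np.hypot(P[:,0]-569,P[:,1]+72)<118]
    h=cv2.convexHull(P[:,:2].astype(np.float32)); print(n,cv2.minEnclosingCircle(h), cv2.fitEllipse(h),np.median(P[:,2]))
    G=cv2.resize(d["img"][210:300,300:420] if n=="top" else d["img"][215:305,240:360],None,fx=6,fy=6,interpolation=cv2.INTER_CUBIC); cv2.imwrite(f"pics/{n}z.png",G[:,:,::-1])
# triangulate knob
o1,r1=ray(D["side"],297,255.7);o2,r2=ray(D["top"],356.1,263.0)
A=np.stack([r1,-r2],1);s=np.linalg.lstsq(A,o2-o1,rcond=None)[0];print(o1+r1*s[0],o2+r2*s[1])
for p in [(492,-38,92),(492,-38,62),(569,-72,46)]: print(p,[proj(d,p) for d in D.values()])
from cell import cams
```

```text
side ((570.1410522460938, -73.88957977294922), 110.58831024169922) ((568.9080200195312, -73.84138488769531), (214.34007263183594, 219.58360290527344), 167.1224365234375) 45.40342794290166
top ((570.7734985351562, -72.19058990478516), 108.11792755126953) ((570.9644775390625, -72.51776885986328), (214.64466857910156, 215.03314208984375), 72.49398040771484) 46.69391672307995
[493.6813951  -35.91092121  74.96064023] [492.55661384 -35.76208711  74.85626262]
(492, -38, 92) [(np.float64(296.3278559650129), np.float64(248.68660395750175)), (np.float64(357.6320435365225), np.float64(262.53004835383234))]
(492, -38, 62) [(np.float64(296.3889321961157), np.float64(261.94612441975244)), (np.float64(356.9823341566021), np.float64(263.8736203762762))]
(569, -72, 46) [(np.float64(337.38741931208637), np.float64(273.45474198541046)), (np.float64(373.95394514921827), np.float64(226.72401636535318))]
```

View pics/topz.png

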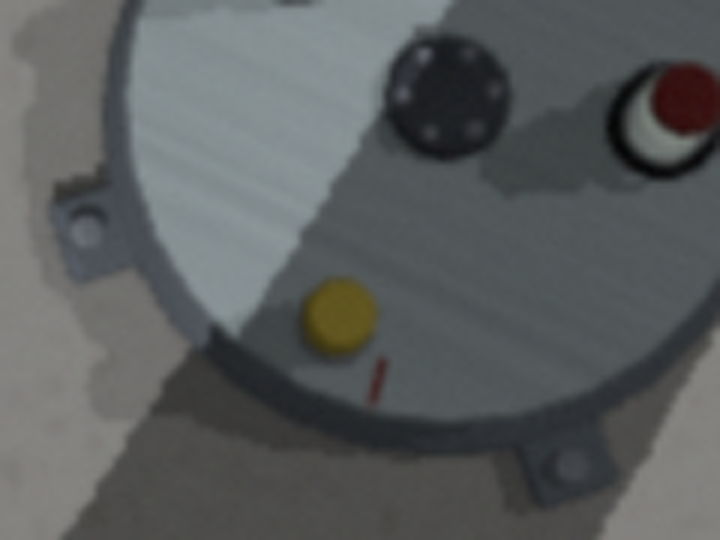

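View pics/sidez.png

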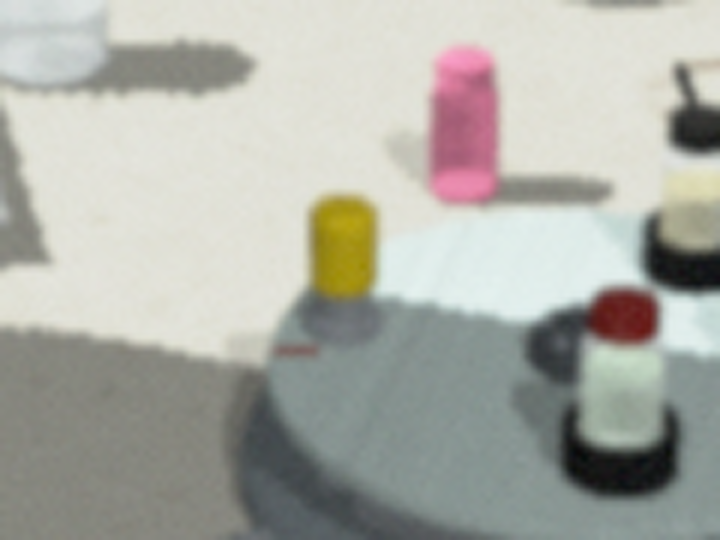

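```bash
cat >> h.py <<'E'
AX=np.array([570.5,-72.8])
def goal(q,z,r=85.,tang=0.,phi0=None,flip=0):
    """tool pointing down, y along CCW tangent at turntable angle q (TCP z)"""
    phi=(PHI0 if phi0 is None else phi0)+q
    t=np.array([-np.sin(phi),np.cos(phi),0]); x=np.array([0,0,-1.])
    if flip: t=-t
    M=np.stack([x,t,np.cross(x,t)],1)
    tt=-t if flip else t
    p=np.r_[AX+r*np.array([np.cos(phi),np.sin(phi)]),z]+tt*tang
    return p,M
PHI0=np.arctan2(36.3,-77.5)
def delta(s,p,M):
    M0=R.from_quat(s["tcp_rot"]).as_matrix()
    return (M0.T@(p-s["ee_pos"])/1000).round(4).tolist(), np.degrees(R.from_matrix(M0.T@M).as_rotvec()).round(2).tolist()
E
python3 - <<'E'
from h import *
from cell import telemetry
s=telemetry.observe(); print(R.from_quat(s["tcp_rot"]).as_matrix().round(3))
D={n:dict(np.load(f"/tmp/{n}0.npz")) for n in("side","top")}
p=onz(D["top"],356.3,261.6,92);print("knob top",p, np.hypot(*(p[:2]-AX)),np.degrees(np.arctan2(*(p[:2]-AX)[::-1])),np.degrees(PHI0))
for f in(0,1):
  P,M=goal(0,150,flip=f); print(P,delta(s,P,M)); print(delta(s,P,goal(1.3,150,flip=f)[1]))
E
```

```text
[[-0.     0.299 -0.954]
 [ 0.001 -0.954 -0.299]
 [-1.    -0.001 -0.   ]]
knob top [493.72377396 -35.4562144   92.        ] 85.37650266486203 154.06181467225937 154.90221460965302
[493.52525846 -36.74602429 150.        ] ([0.0685, -0.4417, -0.4599], [42.5, 0.03, 0.08])
([0.0685, -0.4417, -0.4599], [-31.98, -0.02, 0.08])
[493.52525846 -36.74602429 150.        ] ([0.0685, -0.4417, -0.4599], [-137.5, -0.1, 0.04])
([0.0685, -0.4417, -0.4599], [148.02, 0.1, 0.03])
```

Request:
play_rows --steps '[[-1,[0.0,-0.044,-0.046],[4,0,0]],[-1,[0.01,-0.088,-0.092],[8,0,0]],[-1,[0.02,-0.132,-0.138],[13,0,0]],[-1,[0.03,-0.177,-0.184],[18,0,0]],[-1,[0.03,-0.221,-0.23],[23,0,0]],[-1,[0.04,-0.265,-0.276],[28,0,0]],[-1,[0.04,-0.309,-0.322],[32,0,0]],[-1,[0.05,-0.353,-0.368],[36,0,0]],[-1,[0.06,-0.397,-0.414],[40,0,0]],[-1,[0.068,-0.442,-0.46],[42.5,0,0]]]' --newtons 25

```text
t: 1.35
ee_pos: [485.9, -50.5, 152.6]
tcp_rot: [-0.69, 0.154, 0.69, 0.154]
contact_force: [1.5, -0.1, -0.5]
grip_width: 85.7
```

Run:
```python
from h import *
from cell import telemetry,cams
s=telemetry.observe(); print(s["t"],s["ee_pos"],s["qpos"],s["grip_width"])
d=cams.get_image("top"); cv2.imwrite("pics/top1.png",d["img"][:,:,::-1])
d2=cams.get_image("side"); cv2.imwrite("pics/side1.png",d2["img"][:,:,::-1])
print(delta(s,*goal(0,79)))
```

```text
1.35 [485.9403629  -50.53160146 152.56482906] [-1.27911420e-01  3.21412522e-01  1.97707094e+00 -1.31563167e-04
  8.43122437e-01  1.88253495e+00] 85.73367156031814
([0.0736, -0.0157, -0.001], [-0.09, -0.0, -0.01])
```

View pics/side1.png

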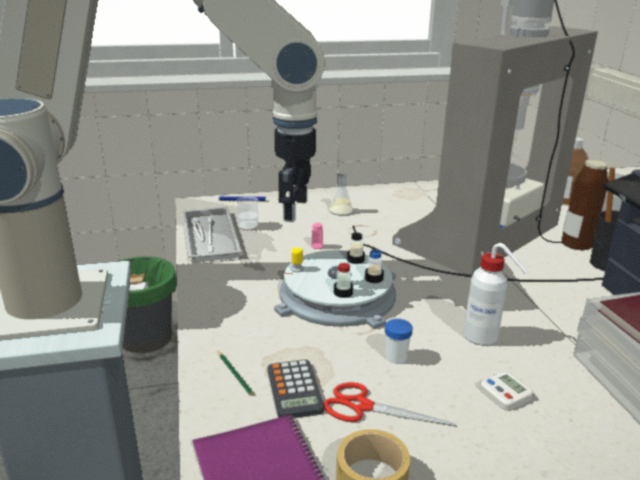

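The side view shows the gripper above the carousel at about (290,200), with the knob still at (297,256). The arm was still settling, so I'll read the state again.

Run:
```python
from h import *
from cell import telemetry,cams
s=telemetry.observe(); print(s["t"],s["ee_pos"],s["qvel"].round(3),s["contact_force"])
print(delta(s,*goal(0,79)))
D={n:cams.get_image(n) for n in("side","top")}
d=D["side"]; m=mask(d,(20,150,80),(32,255,255)); k,l,st,c=cv2.connectedComponentsWithStats(m)
print([(st[i].tolist(),c[i].round(2)) for i in range(1,k) if st[i,4]>40], proj(d,np.r_[goal(0,0)[0][:2],78]),proj(d,np.r_[goal(0,0)[0][:2],77]+[0,10,0]))
s=telemetry.observe(); print(s["t"],s["ee_pos"],delta(s,*goal(0,79)))
```

```text
1.45 [487.26608764 -47.93290274 152.22811702] [-0.088 -0.023  0.035 -0.032  0.019 -0.112] [ 0.05289485 -0.6613989  -0.69039602]
([0.0732, -0.0127, -0.001], [0.28, 0.0, 0.05])
[([292, 248, 10, 16, 148], array([296.5, 255.5]))] (np.float64(296.99340740936395), np.float64(254.55665068729755)) (np.float64(296.0965519077179), np.float64(252.7259176617126))
1.55 [485.14529882 -51.32666472 152.40274878] ([0.0734, -0.0168, -0.0015], [0.2, 0.07, -0.03])
```

Request:
play_rows --steps '[[-1,[0.01,-0.015,-0.001],[0,0,0]],[-1,[0.03,-0.015,-0.001],[0,0,0]],[-1,[0.035,-0.015,-0.001],[0,0,0]],[-1,[0.035,-0.015,-0.001],[0,0,0]],[-1,[0.035,-0.015,-0.001],[0,0,0]]]'

```text
t: 2.17
ee_pos: [492.9, -39.7, 118.4]
tcp_rot: [0.69, -0.154, -0.69, -0.154]
contact_force: [-0.3, 0.1, 0.6]
grip_width: 85.2
```

Run:
```python
from h import *
from cell import telemetry,cams
s=telemetry.observe(); print(s["t"],s["ee_pos"],s["qvel"].round(3),s["contact_force"])
print(delta(s,*goal(0,79)))
D={n:cams.get_image(n) for n in("side","top")}
for n in D: cv2.imwrite(f"pics/{n}2.png",cv2.resize((D[n]["img"][160:310,200:400] if n=="side" else D[n]["img"][190:310,290:450]),None,fx=4,fy=4)[:,:,::-1])
s=telemetry.observe(); print(s["t"],s["ee_pos"],delta(s,*goal(0,79)))
```

```text
2.175 [492.91953125 -39.72751881 118.36740512] [ 0.002 -0.005 -0.002 -0.001 -0.002  0.001] [-0.33779321  0.10621192  0.59530176]
([0.0394, -0.0029, 0.0007], [-0.05, -0.04, 0.02])
2.275 [492.98633759 -39.5693585  118.43843819] ([0.0394, -0.0028, 0.0007], [-0.02, -0.06, 0.02])
```

View pics/side2.png

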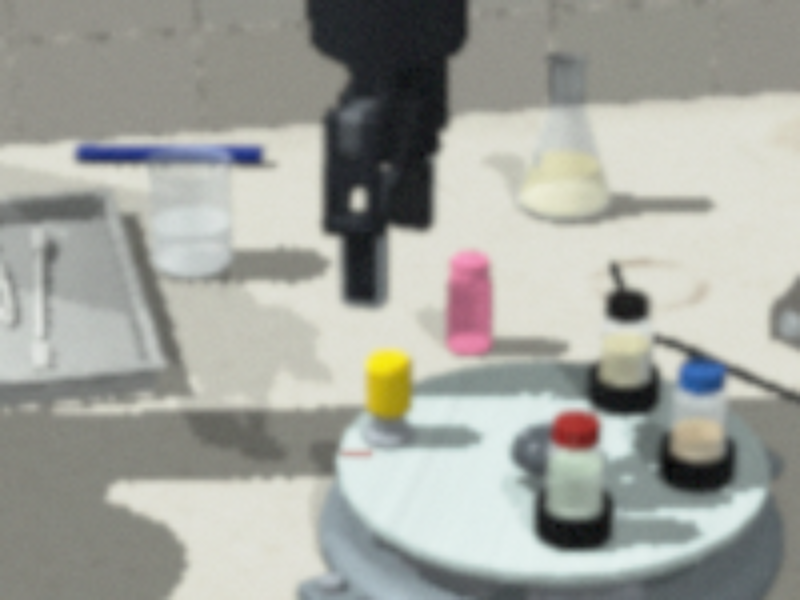

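View pics/top2.png

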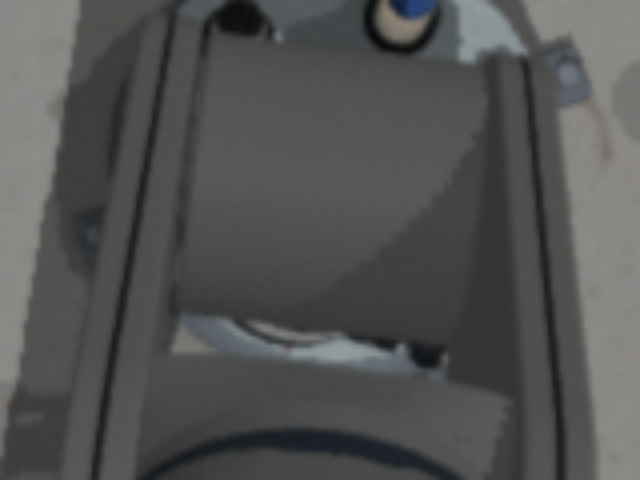

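The side crop shows the near fingertip above and left of the knob at zoom (362,300). The knob is at (388,385) and all three vials are standing. The arm blocks the top view. Next I descend over the knob.

Request:
play_rows --steps '[[-1,[0.01,-0.0025,0.0005],[0,0,0]],[-1,[0.025,-0.0025,0.0005],[0,0,0]],[-1,[0.035,-0.0025,0.0005],[0,0,0]],[-1,[0.039,-0.0025,0.0005],[0,0,0]],[-0.2,[0.039,-0.0025,0.0005],[0,0,0]],[0.1,[0.039,-0.0025,0.0005],[0,0,0]],[0.1,[0.039,-0.0025,0.0005],[0,0,0]]]' --newtons 25

```text
t: 3.15
ee_pos: [493.5, -36.9, 79.3]
tcp_rot: [0.69, -0.154, -0.69, -0.154]
contact_force: [0.1, -0.8, 0.1]
grip_width: 38.9
```

```bash
cat > look.py <<'E'
import sys
from h import *
from cell import telemetry,cams
s=telemetry.observe(); n=sys.argv[1]
print(round(s["t"],2),s["ee_pos"].round(2),"F",s["contact_force"].round(2),"w",round(s["grip_width"],1),"q",s["qpos"].round(3))
d=cams.get_image("side"); im=d["img"][190:310,240:400]
cv2.imwrite(f"pics/{n}.png",cv2.resize(im,None,fx=5,fy=5,interpolation=cv2.INTER_CUBIC)[:,:,::-1])
m=mask(d,(20,130,80),(34,255,255)); k,l,st,c=cv2.connectedComponentsWithStats(m)
print([(st[i].tolist(),c[i].round(2)) for i in range(1,k) if st[i,4]>20])
E
python3 look.py s3; python3 -c "
from h import *
from cell import telemetry
s=telemetry.observe();print(delta(s,*goal(0,79)))"
```

```text
3.15 [493.51 -36.9   79.27] F [ 0.09 -0.83  0.08] w 38.9 q [-0.099  0.457  2.001 -0.     0.683  1.91 ]
[([292, 249, 11, 16, 99], array([297.07, 257.85]))]
([0.0003, -0.0001, 0.0], [0.0, -0.04, 0.01])
```

View pics/s3.png

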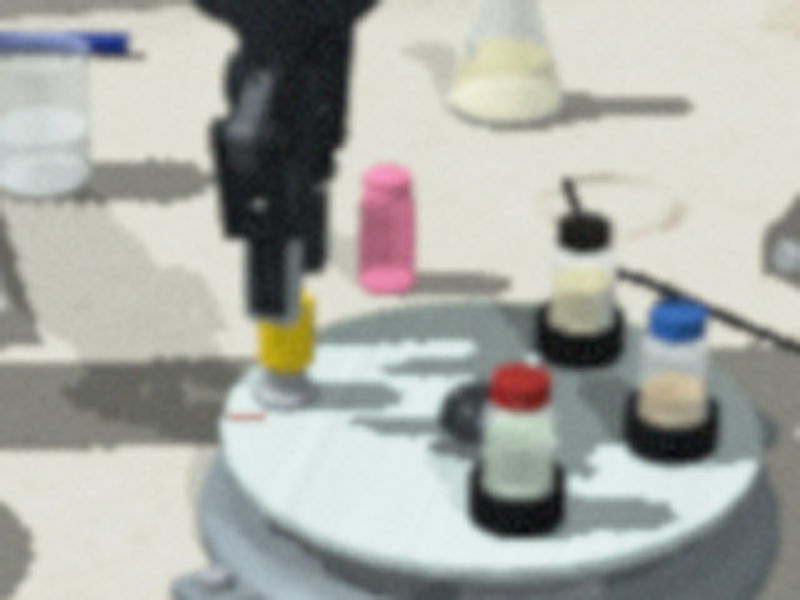

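The open fingers straddle the knob at zoom (285,330), and all the vials are standing. Now I close the grip gently.

Request:
play_rows --steps '[[0.35,[0,0,0],[0,0,0]],[0.35,[0,0,0],[0,0,0]],[0.6,[0,0,0],[0,0,0]],[0.6,[0,0,0],[0,0,0]],[0.6,[0,0,0],[0,0,0]]]' --newtons 25

```text
t: 3.82
ee_pos: [493.5, -36.9, 79.3]
tcp_rot: [0.69, -0.154, -0.69, -0.154]
contact_force: [-1.3, 0.4, 5.2]
grip_width: 16.7
```

```bash
python3 look.py s4
```

```text
3.83 [493.49 -36.86  79.26] F [-1.28  0.42  5.22] w 16.7 q [-0.099  0.457  2.001  0.     0.683  1.91 ]
[([292, 252, 11, 12, 103], array([296.51, 257.89]))]
```

View pics/s4.png

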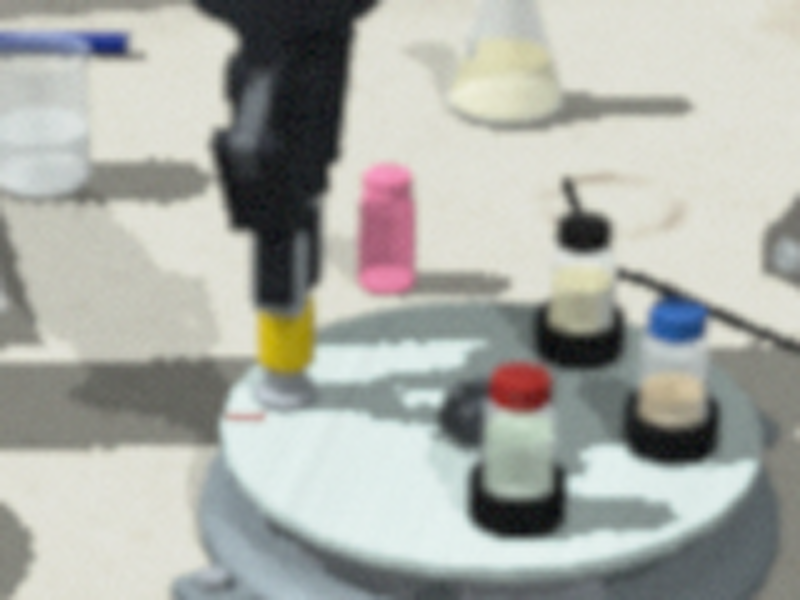

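Something is off. The width went to 16.7 mm, narrower than the 24 mm knob, with 5 N upward force. I'll check the fingertip position in depth.

Run:
```python
from h import *
from cell import cams,telemetry
d=cams.get_image("side"); C=cloud(d)
for v in range(228,272,2):
    print(v,[(tuple(C[v,u].round(0).astype(int)),d["img"][v,u].tolist()) for u in (293,297,301)])
s=telemetry.observe();print(s["ee_pos"],s["tcp_rot"])
```

```text
228 [((np.int64(477), np.int64(-86), np.int64(161)), [24, 27, 25]), ((np.int64(486), np.int64(-79), np.int64(157)), [21, 22, 25]), ((np.int64(499), np.int64(-53), np.int64(144)), [36, 36, 38])]
230 [((np.int64(478), np.int64(-84), np.int64(156)), [28, 30, 29]), ((np.int64(485), np.int64(-83), np.int64(155)), [24, 24, 30]), ((np.int64(499), np.int64(-52), np.int64(139)), [45, 52, 52])]
232 [((np.int64(480), np.int64(-70), np.int64(145)), [32, 36, 40]), ((np.int64(486), np.int64(-82), np.int64(150)), [20, 21, 19]), ((np.int64(498), np.int64(-59), np.int64(138)), [33, 33, 38])]
234 [((np.int64(479), np.int64(-75), np.int64(143)), [29, 32, 34]), ((np.int64(486), np.int64(-78), np.int64(144)), [20, 21, 24]), ((np.int64(498), np.int64(-56), np.int64(133)), [30, 31, 33])]
236 [((np.int64(479), np.int64(-78), np.int64(140)), [23, 22, 26]), ((np.int64(486), np.int64(-81), np.int64(142)), [23, 28, 29]), ((np.int64(502), np.int64(-37), np.int64(119)), [49, 54, 57])]
238 [((np.int64(482), np.int64(-58), np.int64(127)), [27, 30, 34]), ((np.int64(490), np.int64(-59), np.int64(126)), [33, 37, 36]),
[... 2598 characters left out ...]
9, 166])]
266 [((np.int64(484), np.int64(-45), np.int64(57)), [148, 159, 162]), ((np.int64(492), np.int64(-43), np.int64(55)), [109, 113, 115]), ((np.int64(502), np.int64(-36), np.int64(50)), [117, 126, 124])]
268 [((np.int64(484), np.int64(-41), np.int64(50)), [186, 193, 201]), ((np.int64(492), np.int64(-43), np.int64(51)), [128, 133, 139]), ((np.int64(500), np.int64(-46), np.int64(52)), [110, 115, 118])]
270 [((np.int64(484), np.int64(-43), np.int64(47)), [172, 180, 187]), ((np.int64(491), np.int64(-52), np.int64(51)), [166, 176, 180]), ((np.int64(500), np.int64(-45), np.int64(46)), [114, 121, 122])]
[493.45946136 -36.84759749  79.22525925] [ 0.69040379 -0.15356642 -0.69003919 -0.15364204]
```

Run:
```python
from cell import bot
print({k:getattr(bot,k) for k in dir(bot) if not k.startswith('_')})
from h import *
# tip from earlier side2 image crop: row ~235 px, col 290 -> candidates
d=dict(np.load("/tmp/side0.npz"))
for w in (85.2,):
  for z in (104,110,117,125,132):
    p,M=goal(0,z,tang=-0); 
    for side in(-1,1): print(z,side,np.round(proj(d,np.array([493,-39.6,z])+M[:,1]*side*(w/2+4)),1))
for z in (65,79,92,96):
    for side in(-1,1): print("s3",z,side,np.round(proj(d,np.array([493.5,-36.9,z])+M[:,1]*side*(38.9/2+4)),1))
```

```text
{'IKError': <class 'cell.IKError'>, 'nose_length': 14.0}
104 -1 [302.7 233.7]
104 1 [290.8 254.2]
110 -1 [302.7 231. ]
110 1 [290.7 251.5]
117 -1 [302.7 227.9]
117 1 [290.7 248.2]
125 -1 [302.7 224.4]
125 1 [290.7 244.4]
132 -1 [302.7 221.2]
132 1 [290.7 241.1]
s3 65 -1 [299.9 255. ]
s3 65 1 [294.  265.8]
s3 79 -1 [299.9 248.9]
s3 79 1 [294.  259.5]
s3 92 -1 [299.9 243.2]
s3 92 1 [293.9 253.7]
s3 96 -1 [299.9 241.5]
s3 96 1 [293.9 251.9]
```

The image and the contact agree. The real fingertips sit about 12 mm above the reported TCP at this opening, not 14 mm ahead of it, and they came to rest on the knob top at z of about 92 mm. I'll rise, open, go about 24 mm deeper and check by camera.

Request:
play_rows --steps '[[0.6,[-0.008,0,0],[0,0,0]],[-0.5,[-0.012,0,0],[0,0,0]],[-0.5,[-0.012,0,0],[0,0,0]],[-0.5,[-0.012,0,0],[0,0,0]],[-0.5,[0.0,0,0],[0,0,0]],[-0.3,[0.012,0,0],[0,0,0]],[-0.1,[0.022,0,0],[0,0,0]],[0.1,[0.024,0,0],[0,0,0]],[0.1,[0.024,0,0],[0,0,0]]]' --newtons 25

```text
t: 5.05
ee_pos: [493.1, -36.8, 54.6]
tcp_rot: [-0.69, 0.154, 0.69, 0.154]
contact_force: [0.2, 0.8, 0.2]
grip_width: 38.2
```

```bash
python3 look.py s5
```

```text
5.05 [493.09 -36.85  54.62] F [0.24 0.81 0.25] w 38.2 q [-0.099  0.503  2.009 -0.     0.631  1.91 ]
[([299, 247, 5, 15, 44], array([301.  , 253.23]))]
```

View pics/s5.png

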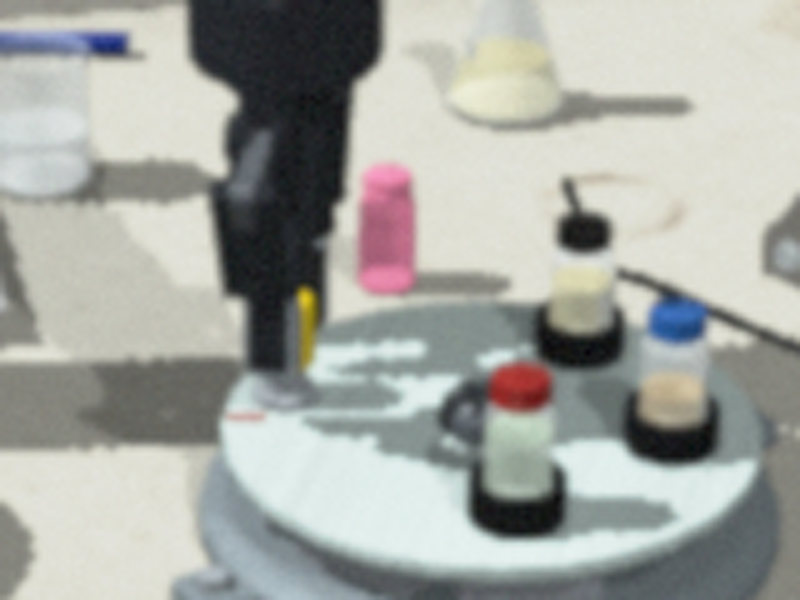

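The near finger now covers the knob's height, with its tip at zoom (270,370), just above the sleeve. Closing.

Request:
play_rows --steps '[[0.3,[0,0,0],[0,0,0]],[0.5,[0,0,0],[0,0,0]],[0.6,[0,0,0],[0,0,0]],[0.7,[0,0,0],[0,0,0]],[0.7,[0,0,0],[0,0,0]]]' --newtons 25

```text
t: 5.72
ee_pos: [493.5, -36.8, 55.3]
tcp_rot: [0.69, -0.154, -0.69, -0.154]
contact_force: [-1.7, 0.4, 6.1]
grip_width: 23.1
```

```bash
python3 look.py s6;python3 -c "
from h import *
from cell import telemetry
s=telemetry.observe();print(delta(s,*goal(0,55)),R.from_quat(s['tcp_rot']).as_matrix()[:,1]@s['contact_force'])"
```

```text
5.72 [493.53 -36.84  55.34] F [-1.72  0.4   6.07] w 23.1 q [-0.099  0.502  2.008  0.     0.631  1.91 ]
[]
([0.0004, -0.0001, 0.0001], [0.0, -0.04, 0.02]) 0.278531927593678
```

View pics/s6.png

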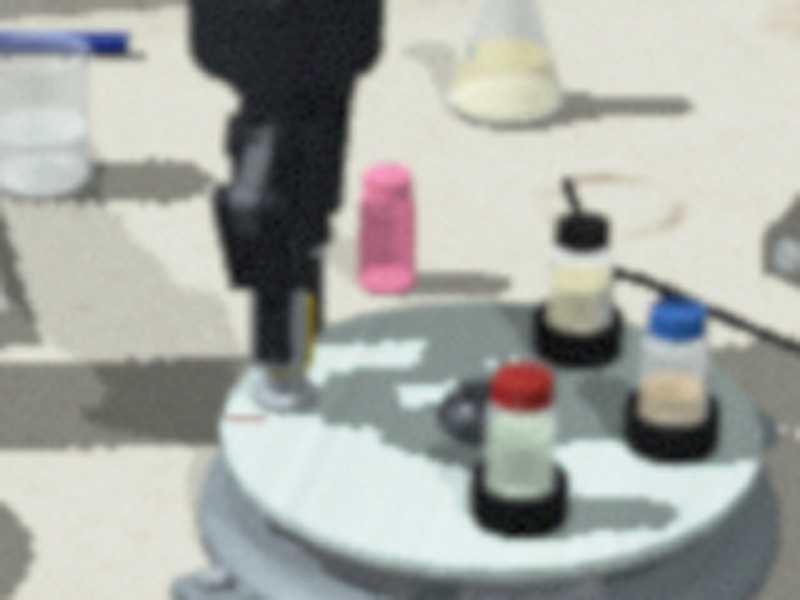

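The knob is gripped at 23.1 mm with almost no side load. Now I lift about 11.5 mm.

Request:
play_rows --steps '[[0.7,[-0.002,0,0],[0,0,0]],[0.7,[-0.005,0,0],[0,0,0]],[0.7,[-0.008,0,0],[0,0,0]],[0.7,[-0.011,0,0],[0,0,0]],[0.7,[-0.0115,0,0],[0,0,0]],[0.7,[-0.0115,0,0],[0,0,0]]]' --newtons 35

```text
t: 6.52
ee_pos: [493.4, -36.9, 66.5]
tcp_rot: [0.69, -0.154, -0.69, -0.154]
contact_force: [3.2, -1.4, -10.1]
grip_width: 22.4
```

```bash
python3 look.py s7;python3 -c "
from h import *
from cell import telemetry
s=telemetry.observe();
for q in (0,.05,.1,.15,.2,.25,.3): print(q,delta(s,*goal(q,s['ee_pos'][2])))"
```

```text
6.53 [493.42 -36.94  66.48] F [  3.22  -1.36 -10.12] w 22.4 q [-0.099  0.48   2.005 -0.     0.655  1.91 ]
[]
0 ([0.0, -0.0002, -0.0], [0.01, -0.03, 0.01])
0.05 ([-0.0, 0.0041, -0.0001], [-2.86, -0.03, 0.01])
0.1 ([-0.0, 0.0083, -0.0005], [-5.72, -0.03, 0.01])
0.15 ([-0.0, 0.0125, -0.001], [-8.59, -0.03, 0.01])
0.2 ([-0.0, 0.0167, -0.0017], [-11.45, -0.03, 0.0])
0.25 ([-0.0, 0.0208, -0.0027], [-14.32, -0.03, 0.0])
0.3 ([-0.0, 0.0249, -0.0038], [-17.18, -0.03, 0.0])
```

View pics/s7.png

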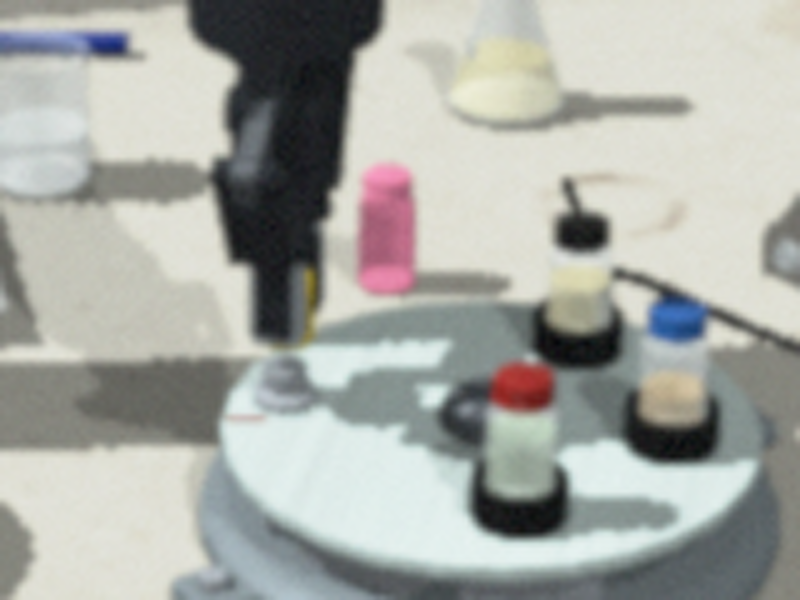

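The knob is lifted clear of the sleeve, and the 10 N load matches the spring at about 12 mm. Now I turn 0.3 rad along the arc.

Request:
play_rows --steps '[[0.7,[0,0.002,0],[-1.4,0,0]],[0.7,[0,0.0043,-0.0001],[-2.9,0,0]],[0.7,[0,0.0085,-0.0005],[-5.7,0,0]],[0.7,[0,0.0127,-0.001],[-8.6,0,0]],[0.7,[0,0.0169,-0.0017],[-11.5,0,0]],[0.7,[0,0.021,-0.0027],[-14.3,0,0]],[0.7,[0,0.0251,-0.0038],[-17.2,0,0]],[0.7,[0,0.0251,-0.0038],[-17.2,0,0]]]'

```text
t: 7.58
ee_pos: [486.5, -61.5, 66.5]
tcp_rot: [0.706, -0.048, -0.705, -0.048]
contact_force: [5.3, -0.2, -9.8]
grip_width: 22.6
```

```bash
python3 look.py s8;python3 -c "
from h import *
from cell import telemetry
s=telemetry.observe();
print(delta(s,*goal(.3,s['ee_pos'][2])))"
```

```text
7.58 [486.46 -61.47  66.5 ] F [ 5.35 -0.16 -9.78] w 22.6 q [-0.15   0.476  2.015  0.     0.65   1.557]
[]
([-0.0, -0.0002, 0.0002], [0.06, -0.06, 0.01])
```

View pics/s8.png

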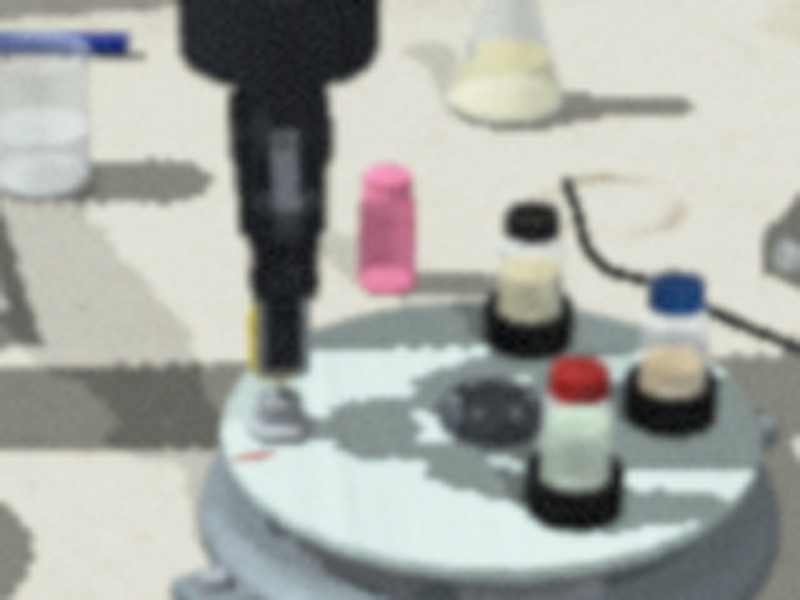

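The table has turned with the knob held and the vials are upright. Now I lower 2 mm so the pin meets the plate, then open to about 34 mm as a loose cage.

Request:
play_rows --steps '[[0.7,[0.001,0,0],[0,0,0]],[0.7,[0.002,0,0],[0,0,0]],[0.7,[0.002,0,0],[0,0,0]],[0.2,[0.002,0,0],[0,0,0]],[0.2,[0.002,0,0],[0,0,0]],[0.2,[0.005,0,0],[0,0,0]],[0.2,[0.006,0,0],[0,0,0]],[0.2,[0.006,0,0],[0,0,0]]]' --newtons 25

```text
t: 8.62
ee_pos: [485.8, -61.2, 60.3]
tcp_rot: [-0.705, 0.049, 0.706, 0.049]
contact_force: [-0.3, -0.1, -0.2]
grip_width: 33.9
```

```bash
python3 look.py s9;python3 -c "
from h import *
from cell import telemetry
s=telemetry.observe();
print(delta(s,*goal(.3,s['ee_pos'][2])), R.from_quat(s['tcp_rot']).as_matrix().T@s['contact_force'])"
```

```text
8.62 [485.81 -61.16  60.26] F [-0.25 -0.14 -0.19] w 33.9 q [-0.15   0.487  2.018  0.     0.637  1.559]
[]
([-0.0, -0.0001, -0.0004], [0.02, 0.02, 0.0]) [-0.49889284  0.45945916 -0.35440199]
```

View pics/s9.png

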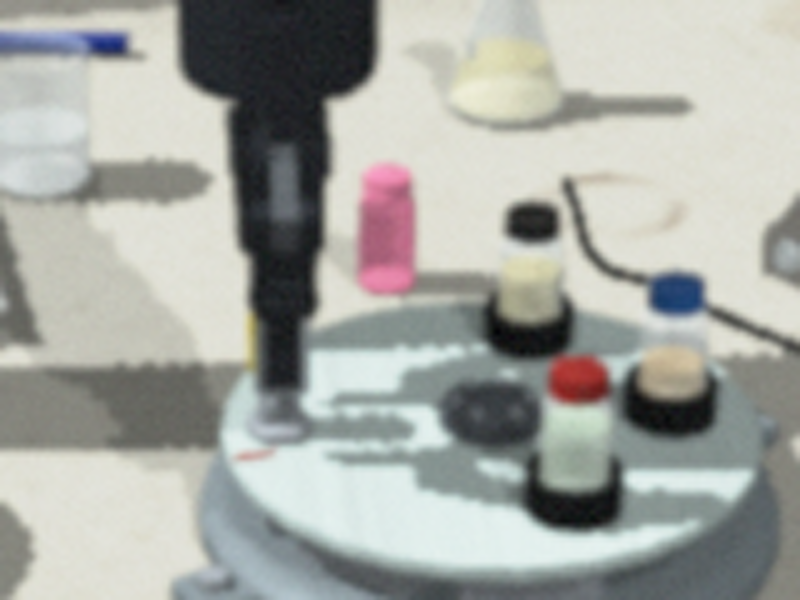

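The jaws are open to 34 mm around the free knob with no load, and the knob rides raised. Now I push with the trailing pad, at 27 mm/s before the search zone.

Request:
play_rows --steps '[[0.2,[0,0.0034,-0.0001],[-2.3,0,0]],[0.2,[0,0.006,-0.0002],[-4,0,0]],[0.2,[0,0.0085,-0.0004],[-5.7,0,0]],[0.2,[0,0.0119,-0.0008],[-8,0,0]],[0.2,[0,0.0152,-0.0014],[-10.3,0,0]],[0.2,[0,0.0186,-0.0021],[-12.6,0,0]],[0.2,[0,0.0219,-0.0029],[-14.9,0,0]],[0.2,[0,0.0251,-0.0038],[-17.2,0,0]]]'

```text
t: 9.68
ee_pos: [486.5, -86.6, 60.4]
tcp_rot: [0.705, 0.058, -0.705, 0.058]
contact_force: [0.8, 2.3, -1.8]
grip_width: 34.0
```

```bash
cat > l2.py <<'E'
import sys
from h import *
from cell import telemetry
s=telemetry.observe();M=R.from_quat(s['tcp_rot']).as_matrix()
v=s['ee_pos'][:2]-AX; q=(np.arctan2(v[1],v[0])-PHI0)%(2*np.pi)
yaw=(np.arctan2(-M[0,1],M[1,1])-PHI0)%(2*np.pi)
print("t",round(s["t"],2),"q_tool",round(q,3),"yaw",round(yaw,3),"r",round(np.hypot(*v),2),"z",s["ee_pos"][2].round(2),"Ftool",(M.T@s['contact_force']).round(2),"w",round(s["grip_width"],1))
E
python3 look.py s10; python3 l2.py
```

```text
9.68 [486.53 -86.61  60.44] F [ 0.77  2.34 -1.76] w 34.0 q [-0.2    0.491  2.008  0.     0.642  1.206]
[([291, 254, 6, 17, 79], array([293.43, 261.3 ]))]
t 9.72 q_tool 0.605 yaw 0.604 r 85.13 z 60.45 Ftool [0.13 0.72 0.26] w 33.8
```

View pics/s10.png

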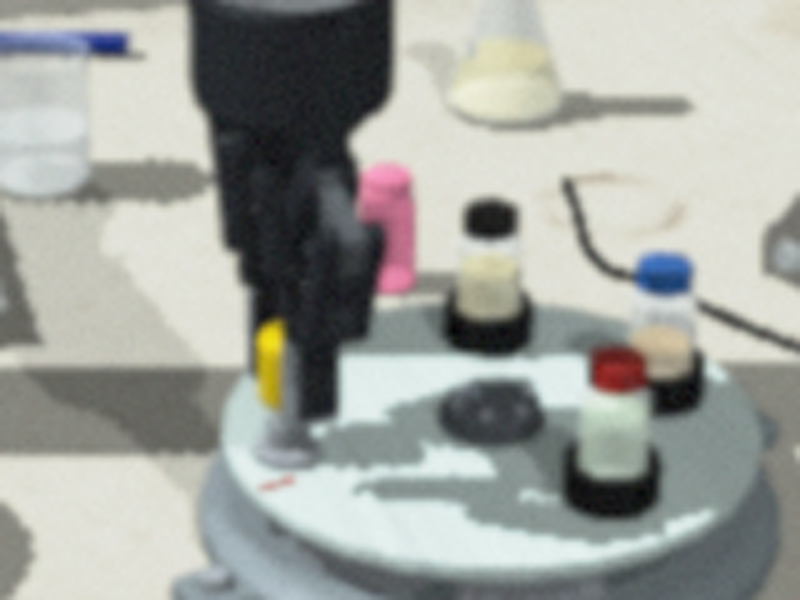

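The knob rides raised at zoom (272,365), with a gap above the sleeve, and the vials stand. I continue towards 0.70 rad at 20 mm/s.

Request:
play_rows --steps '[[0.2,[0,0.0025,0],[-1.7,0,0]],[0.2,[0,0.005,-0.0001],[-3.4,0,0]],[0.2,[0,0.0075,-0.0003],[-5.1,0,0]],[0.2,[0,0.01,-0.0006],[-6.8,0,0]],[0.2,[0,0.0117,-0.0008],[-7.9,0,0]]]'

```text
t: 10.35
ee_pos: [488.9, -98.2, 60.4]
tcp_rot: [-0.699, -0.106, 0.699, -0.106]
contact_force: [0.6, 1.0, 1.0]
grip_width: 34.2
```

```bash
python3 l2.py
```

```text
t 10.35 q_tool 0.74 yaw 0.74 r 85.44 z 60.41 Ftool [-0.98 -0.78 -0.88] w 34.2
```

Request:
play_rows --steps '[[0.2,[0,0.002,0],[-1.35,0,0]],[0.2,[0,0.004,-0.0001],[-2.7,0,0]]]'

```text
t: 10.6
ee_pos: [490.2, -102.0, 60.4]
tcp_rot: [-0.696, -0.123, 0.696, -0.123]
contact_force: [-0.5, -0.7, 0.3]
grip_width: 34.1
```

Request:
play_rows --steps '[[0.2,[0,0.002,0],[-1.35,0,0]],[0.2,[0,0.004,-0.0001],[-2.7,0,0]]]'

```text
t: 10.85
ee_pos: [491.8, -105.7, 60.4]
tcp_rot: [-0.693, -0.139, 0.693, -0.139]
contact_force: [-0.2, 0.5, -0.1]
grip_width: 34.2
```

```bash
python3 l2.py; python3 look.py s11
```

```text
t 10.85 q_tool 0.834 yaw 0.834 r 85.32 z 60.4 Ftool [ 0.06 -0.54 -0.02] w 34.2
10.85 [ 491.77 -105.67   60.4 ] F [-0.19  0.5  -0.06] w 34.2 q [-0.235  0.5    1.989 -0.     0.652  0.939]
[([295, 262, 9, 19, 130], array([299.08, 270.81]))]
```

View pics/s11.png

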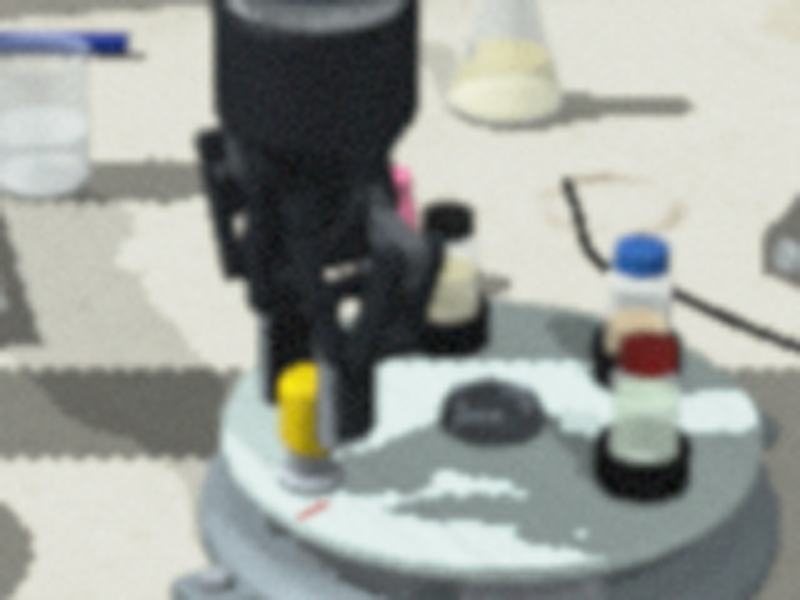

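The gap between knob and sleeve has gone: yellow bottom at zoom row 457 and sleeve bottom at 490, the same spacing as at home. The plunger may have dropped, so I'll measure it.

Run:
```python
from h import *
from cell import cams
d=cams.get_image("side"); C=cloud(d)
h=cv2.cvtColor(d["img"],cv2.COLOR_RGB2HSV)
m=mask(d,(20,130,80),(34,255,255)); k,l,st,c=cv2.connectedComponentsWithStats(m); i=1+np.argmax(st[1:,4]); print(st[i],c[i])
P=C[(l==i)]; print("yellow z pct",np.percentile(P[:,2],[3,50,97]).round(1), np.median(P,0).round(1))
for q in (.7,.74,.78,.82,.86,.9):
    g=goal(q,0)[0]
    for L in(0,8.5): print(q,L,"top c",np.round(proj(d,[g[0],g[1],92+L]),1),"bot c",np.round(proj(d,[g[0],g[1],62+L]),1))
r=mask(d,(0,110,60),(8,255,255))|mask(d,(170,110,60),(180,255,255)); k,l,st,c=cv2.connectedComponentsWithStats(r)
for j in range(1,k):
    if st[j,4]>5 and 240<c[j][0]<400 and 190<c[j][1]<310:
        p=onz(d,*c[j],46)[:2]-AX; print("mark",st[j],c[j],np.hypot(*p),np.arctan2(p[1],p[0])%(2*np.pi)-0)
d0=dict(np.load("/tmp/side0.npz"));r=mask(d0,(0,110,60),(8,255,255))|mask(d0,(170,110,60),(180,255,255)); k,l,st,c=cv2.connectedComponentsWithStats(r)
for j in range(1,k):
    if st[j,4]>3 and 240<c[j][0]<400 and 190<c[j][1]<310:
        p=onz(d0,*c[j],46)[:2]-AX; print("mark0",st[j],c[j],np.hypot(*p),np.arctan2(p[1],p[0])%(2*np.pi))
```

```text
[295 262  10  19 134] [299.26119403 270.7238806 ]
yellow z pct [64.2 83.2 99.7] [ 484.5 -110.7   83.2]
0.7 0 top c [299.8 262.2] bot c [299.9 275.9]
0.7 8.5 top c [299.8 258.3] bot c [299.9 272.1]
0.74 0 top c [300.6 263. ] bot c [300.7 276.7]
0.74 8.5 top c [300.6 259.1] bot c [300.7 272.8]
0.78 0 top c [301.5 263.7] bot c [301.5 277.5]
0.78 8.5 top c [301.5 259.8] bot c [301.5 273.6]
0.82 0 top c [302.5 264.5] bot c [302.5 278.2]
0.82 8.5 top c [302.5 260.5] bot c [302.5 274.4]
0.86 0 top c [303.5 265.2] bot c [303.4 278.9]
0.86 8.5 top c [303.5 261.2] bot c [303.5 275.1]
0.9 0 top c [304.5 265.9] bot c [304.5 279.7]
0.9 8.5 top c [304.5 261.9] bot c [304.5 275.8]
mark [364 257  11   8  77] [369.16883117 260.45454545] 87.17151902968102 0.4954829224311627
mark0 [315 227   6   4  12] [316.91666667 228.16666667] 215.6348416089899 1.558189315176689
mark0 [315 230   6  11  20] [318.45 234.35] 182.9962209193876 1.5748166513857682
mark0 [315 237   3   3   4] [316. 238.] 166.0750038566077 1.6314735103378106
mark0 [314 241   7   3   8] [316.875 242.625] 143.4810056869489 1.661380208462987
mark0 [338 264  11   8  70] [343.52857143 267.42857143] 28.099389735474418 0.9325883866571296
```

```bash
python3 - <<'E'
from h import *
d=dict(np.load("/tmp/side0.npz"))
def ang(u,v,z): p=onz(d,u,v,z)[:2]-AX; return np.hypot(*p).round(1),np.arctan2(p[1],p[0])%(2*np.pi)
def px(x,y): return 240+x/5-.4,190+y/5-.4
print("mark s3",ang(*px(245,416),46),"s8",ang(*px(254,456),46),"s10",ang(*px(277,484),46),"now",ang(*px(313,510),46))
# cups bottoms at plate
for n,a in dict(s3=(517,505),s8=(575,497),s10=(613,487),now=(643,472)).items(): print("redcup",n,ang(*px(*a),50))
# sleeve bottom edges
for n,a in dict(s3=(284,398),s8=(278,432),s10=(290,456),now=(310,480)).items(): print("sleeve",n,ang(*px(*a),48))
E
cat > zoom.py <<'E'
import sys
from h import *
from cell import cams
d=cams.get_image("side"); x,y,w=map(int,sys.argv[2:5])
cv2.imwrite(f"pics/{sys.argv[1]}.png",cv2.resize(d["img"][y:y+w*3//4,x:x+w],(800,600),interpolation=cv2.INTER_CUBIC)[:,:,::-1])
E
python3 zoom.py z1 270 240 80
```

```text
mark s3 (np.float64(99.2), np.float64(2.9176392496169754)) s8 (np.float64(99.1), np.float64(3.2414983654682166)) s10 (np.float64(99.1), np.float64(3.4766280041694255)) now (np.float64(99.7), np.float64(3.715708276894487))
redcup s3 (np.float64(72.4), np.float64(4.593706291054354))
redcup s8 (np.float64(71.9), np.float64(4.915933104394105))
redcup s10 (np.float64(72.9), np.float64(5.148273584742714))
redcup now (np.float64(73.1), np.float64(5.379731456244789))
sleeve s3 (np.float64(84.9), np.float64(2.7797866549259207))
sleeve s8 (np.float64(86.8), np.float64(3.1021607082634617))
sleeve s10 (np.float64(86.9), np.float64(3.3261527226370733))
sleeve now (np.float64(88.6), np.float64(3.55237857493549))
```

View pics/z1.png

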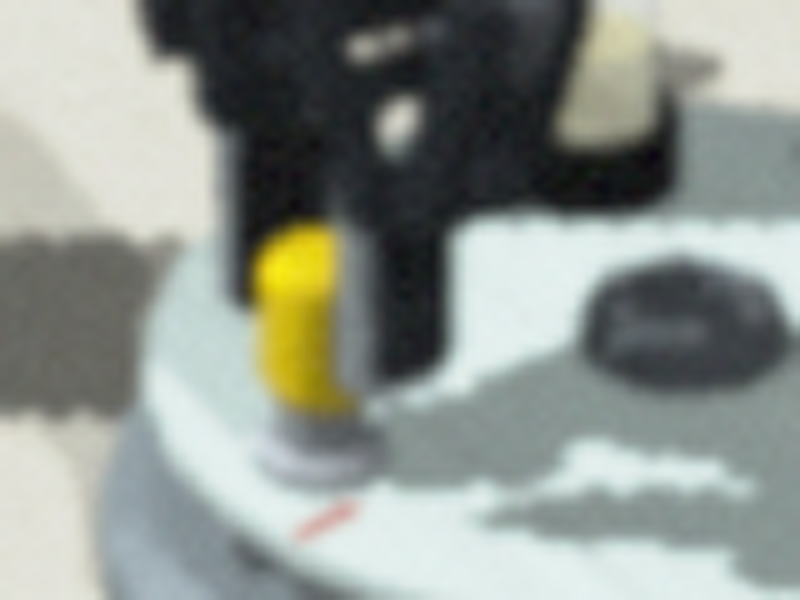

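The table marks give an angle of about 0.79, and the knob-to-sleeve gap is about 8 px. That gap was 7.7 px at home and 11.4 px while riding, so the plunger appears to have dropped. I confirm by a very small push.

Request:
play_rows --steps '[[0.2,[0,0.001,0],[-0.7,0,0]],[0.2,[0,0.0015,0],[-1,0,0]]]'

```text
t: 11.25
ee_pos: [492.3, -106.9, 60.4]
tcp_rot: [0.692, 0.145, -0.692, 0.145]
contact_force: [0.7, 0.9, -0.6]
grip_width: 34.0
```

```bash
python3 l2.py; python3 zoom.py z2 270 240 80;  python3 l2.py
```

```text
t 11.25 q_tool 0.849 yaw 0.851 r 85.28 z 60.41 Ftool [ 0.57 -0.55 -0.97] w 34.0
t 11.3 q_tool 0.85 yaw 0.851 r 85.28 z 60.41 Ftool [ 0.98 -0.01  0.14] w 34.4
```

View pics/z2.png

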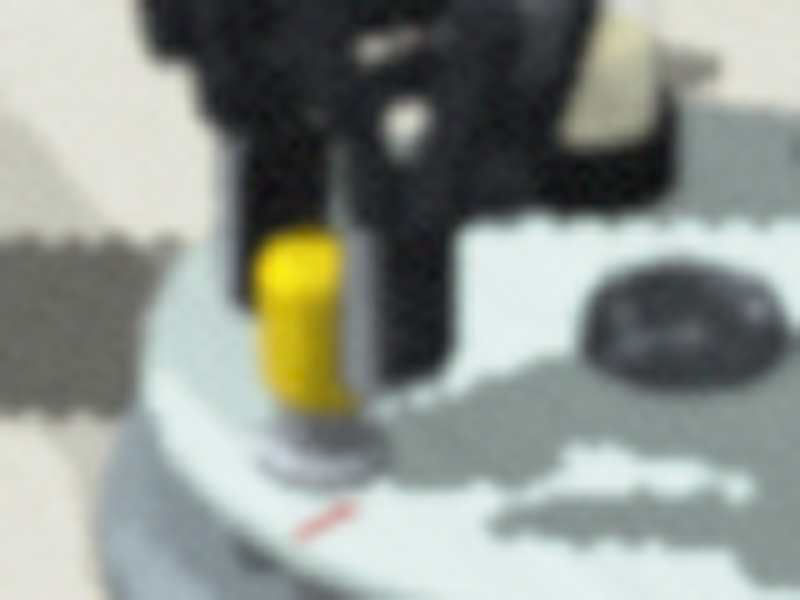

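The tool advanced 1.3 mm while the table mark stayed put, so the pad isn't touching. I advance a little further to reach contact.

Request:
play_rows --steps '[[0.2,[0,0.001,0],[-0.7,0,0]],[0.2,[0,0.002,0],[-1.35,0,0]]]'

```text
t: 11.55
ee_pos: [492.9, -108.0, 60.4]
tcp_rot: [-0.69, -0.153, 0.691, -0.152]
contact_force: [0.9, 7.6, 2.5]
grip_width: 34.5
```

```bash
python3 l2.py; python3 zoom.py z3 270 240 80;  python3 l2.py
```

```text
t 11.55 q_tool 0.864 yaw 0.874 r 85.2 z 60.41 Ftool [-2.48 -6.48 -3.98] w 34.5
t 11.6 q_tool 0.863 yaw 0.874 r 85.19 z 60.42 Ftool [-2.01 -6.27 -3.34] w 34.1
```

View pics/z3.png

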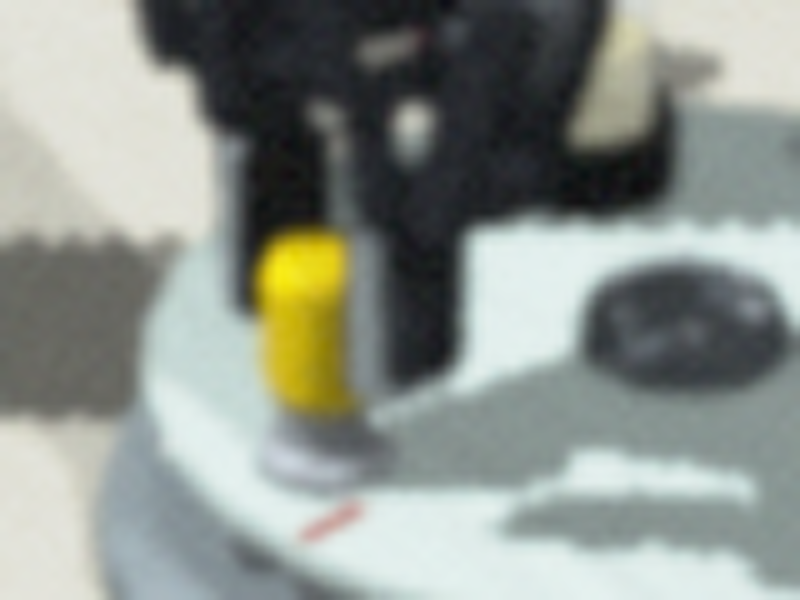

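The push now meets 6 N and the table stays put, so the pin is locked in the hole. I back off at once to the middle of the cage, open and rise straight up.

Request:
play_rows --steps '[[0.2,[0,-0.003,0],[2,0,0]],[0.2,[0,-0.005,0],[3.4,0,0]],[-0.2,[0,-0.005,0],[3.4,0,0]],[-0.4,[0,-0.005,0],[3.4,0,0]],[-0.4,[0,-0.005,0],[3.4,0,0]],[-0.4,[-0.02,-0.005,0],[3.4,0,0]],[-0.4,[-0.05,-0.005,0],[3.4,0,0]],[-0.4,[-0.09,-0.005,0],[3.4,0,0]],[-0.4,[-0.12,-0.005,0],[3.4,0,0]],[-0.4,[-0.12,-0.005,0],[3.4,0,0]]]'

```text
t: 12.85
ee_pos: [492.6, -104.6, 182.7]
tcp_rot: [0.696, 0.132, -0.693, 0.133]
contact_force: [0.2, -0.4, 0.2]
grip_width: 60.0
```

```bash
python3 l2.py; python3 zoom.py z4 260 225 100; python3 look.py s12
python3 - <<'E'
from h import *
from cell import telemetry
s=telemetry.observe(); M=R.from_quat(s["tcp_rot"]).as_matrix(); print((M.T@(np.array([330,-330,250])-s["ee_pos"])/1000).round(3),s["qpos"].round(2))
E
```

```text
t 12.85 q_tool 0.826 yaw 0.814 r 84.12 z 182.67 Ftool [-0.18  0.45 -0.06] w 60.0
12.9 [ 491.53 -104.37  181.18] F [-0.54  0.97 -0.46] w 59.8 q [-0.233  0.295  1.929  0.     0.915  0.962]
[([297, 263, 11, 18, 166], array([301.57, 271.69]))]
[-0.07   0.151  0.232] [-0.23  0.3   1.93 -0.    0.92  0.96]
```

View pics/z4.png

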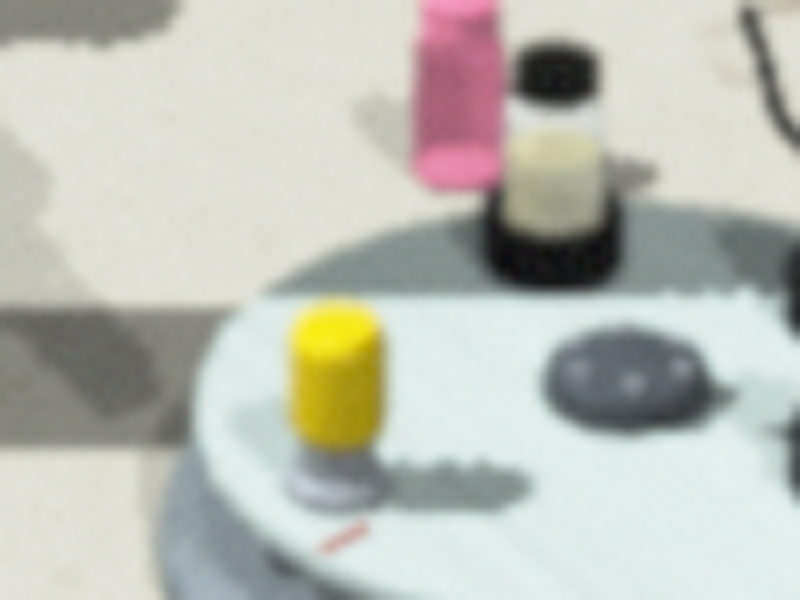

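View pics/s12.png

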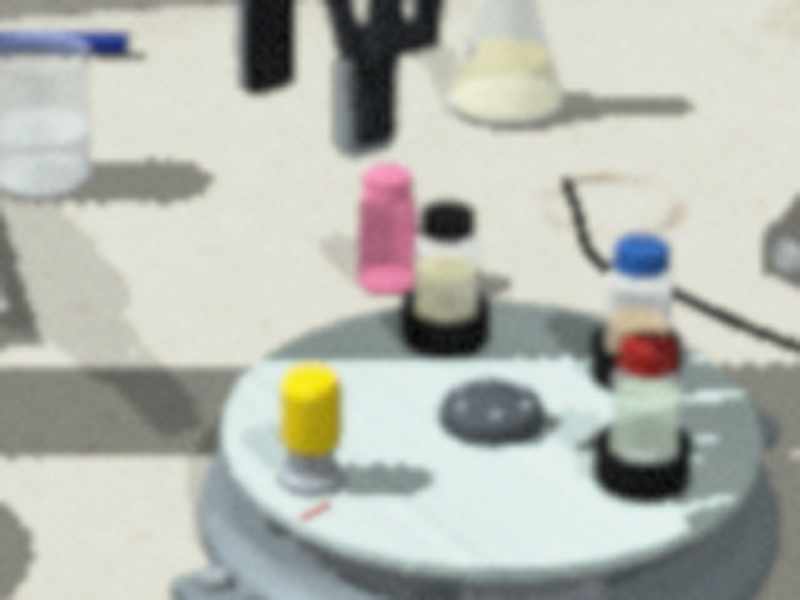

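Unobstructed, the knob sits down on its sleeve, with the yellow bottom at zoom row 447 and the sleeve ring at 507. All three vials stand in their cups. I clear the arm and check from the top as well.

Request:
play_rows --steps '[[-0.4,[-0.03,0.02,0.03],[0,0,0]],[-0.4,[-0.06,0.05,0.075],[0,0,0]],[-0.4,[-0.07,0.08,0.12],[0,0,0]],[-0.4,[-0.07,0.11,0.17],[0,0,0]],[-0.4,[-0.07,0.14,0.215],[0,0,0]],[-0.4,[-0.07,0.15,0.23],[0,0,0]],[-0.4,[-0.07,0.15,0.23],[0,0,0]]]'

```text
t: 13.82
ee_pos: [331.0, -328.6, 249.0]
tcp_rot: [-0.694, -0.132, 0.695, -0.13]
contact_force: [-0.8, -0.2, 0.3]
grip_width: 59.8
```

Run:
```python
from h import *
from cell import cams,telemetry
N={n:cams.get_image(n) for n in("side","top")}
O={n:dict(np.load(f"/tmp/{n}0.npz")) for n in("side","top")}
cv2.imwrite("pics/topf.png",N["top"]["img"][:,:,::-1]); cv2.imwrite("pics/sidef.png",N["side"]["img"][:,:,::-1])
for lab,D in(("old",O),("new",N)):
    cc={}
    for n,d in D.items():
        m=mask(d,(20,130,70),(34,255,255)); m[:, :280]=0; m[:,400:]=0; m[:225]=0;m[300:]=0
        k,l,st,c=cv2.connectedComponentsWithStats(m); i=1+np.argmax(st[1:,4]); cc[n]=c[i]
        P=cloud(d)[l==i]; P=P[(P[:,2]>40)&(P[:,2]<130)]; print(lab,n,st[i],c[i].round(2),"z",np.percentile(P[:,2],[5,50,75,95]).round(1))
    o1,r1=ray(D["side"],*cc["side"]);o2,r2=ray(D["top"],*cc["top"])
    s=np.linalg.lstsq(np.stack([r1,-r2],1),o2-o1,rcond=None)[0]; p=(o1+r1*s[0]+o2+r2*s[1])/2; v=p[:2]-AX
    print(lab,p.round(1),"q",(np.arctan2(v[1],v[0])%(2*np.pi)-PHI0).round(3),np.hypot(*v).round(1))
print(telemetry.observe()["t"],telemetry.observe()["ee_pos"])
```

```text
old side [292 248  10  17 146] [296.64 255.66] z [65.6 80.8 88.4 91.7]
old top [351 257  11  11  96] [356.36 262.07] z [90.2 92.8 94.  95.5]
old [493.6 -36.1  75.3] q -0.007 85.2
new side [296 263  12  18 194] [301.55 271.29] z [65.9 81.8 89.  91.7]
new top [385 259  13  12 110] [390.9  264.25] z [81.5 92.3 93.4 95.3]
new [ 490.7 -102.6   76.3] q 0.796 85.1
13.925 [ 332.0054713  -327.51180502  249.36929427]
```

View pics/topf.png

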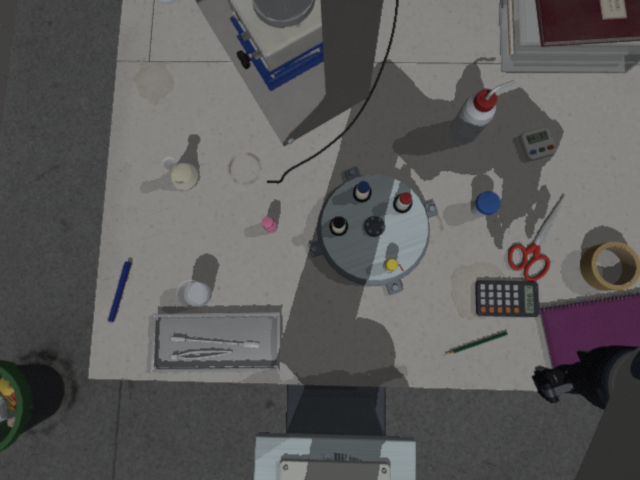

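View pics/sidef.png

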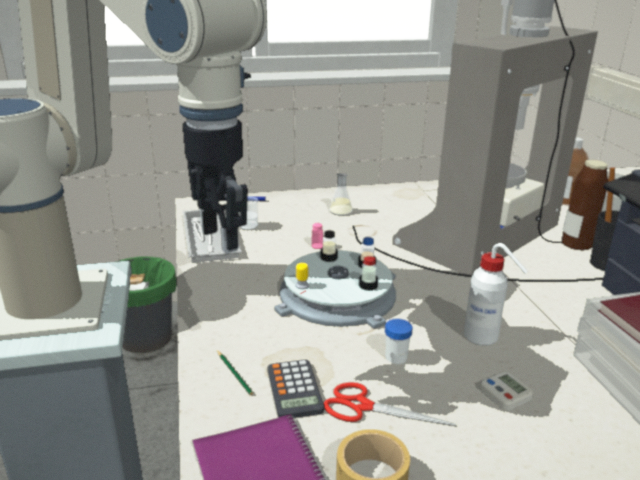

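Knob height now matches the home picture: top-view median 92.3 against 92.8 mm, side-view 95th percentile 91.7 in both. The angle is 0.80 rad. The vials are in their cups and the bystanders haven't moved. Handing in.

```bash
python3 -c "
from cell import finish_job
print(finish_job())"
```

```text
the job is handed in; nothing more can be done
None
```

The carousel is locked in the next hole, about 0.80 rad counterclockwise from where it started, and the job was handed in at about 14 s.

**What I did:** I gripped the knob, lifted it about 11 mm and turned the table 0.3 rad. I then let the pin down onto the plate and pushed the free knob with one pad. The last stretch before the pin dropped was at about 16 mm/s.

**Checks that passed:**
- **Lock by feel:** a small forward push met about 6 N and the table did not follow beyond a little play, so I backed off at once.
- **Knob height:** it matches the first picture to within about 1 mm in both cameras, so the plunger is fully home.
- **Scene:** all three vials stand in their cups, and the other glassware and pots look undisturbed. The arm is clear of everything.

**What disagreed or went wrong:**
- **First grasp missed:** the fingertips sat about 12 mm above the reported TCP rather than 14 mm ahead of it. They closed on top of the knob with about 5 N while it was still home. I rose, went 24 mm lower and gripped properly.
- **Drop seen late:** the pin dropped with no force rise, because the pad was not touching at that moment. I saw it first in the side camera.
- **Lock tested one way only:** I did not push backwards to check the other side of the hole.

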